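# Cover the culture dish and hold its sprung clamp open

### The arm

A 7-joint arm with a two-finger parallel gripper is mounted at the origin on the work surface. World frame = base frame: x ahead of the robot, y to its left, z up, the work surface at z = 0. Lengths are in m, angles in rad, forces in N, time in s.
With the tool pointing down it reaches from about 0.425 to 1.025 m from the base axis. Payload 3.6 kg.
Tool frame: the origin (TCP) lies midway between the tips of the shut fingers; the grasp point (between the pads) lies 19 mm behind it; y points along the fingers, z is the direction in which the jaws open and shut, and the axes are right-handed (so a half turn about y gives the same grasp; the last joint's range is limited). The gripper opens to 85 mm and grips with 20 to 120 N. Pads are 22 mm wide; open, the fingers measure 114 mm over their backs; the gripper's body (76 mm by 85 mm) begins 54 mm behind the grasp point. The pads swing forward as they close: fully open they stand 13 mm farther back than shut.
Start: joints at [-1.395, 0.591, 0.048, 1.609, -0.033, 0.943, -0.034], TCP at [0.193, 0.699, 0.231] pointing down, gripper open.
Joint ranges: [-2.69, 2.69], [-0.47, 2.24], [-1.27, 1.36], [0.19, 2.51], [-1.53, 4.68], [0.08, 2.07], [-3.09, 3.09]. Speed limits (rad/s): [2.57, 2.57, 3.14, 3.14, 3.14, 3.14, 3.14].

### API

Orientations are given as a 3x3 rotation matrix whose columns are the frame's x, y, z axes.
In Python, from plant import readout, imaging, finish_job gives the robot as it stands.
- The arm moves only by the shell command python3 -m pendant 'ROWS' [FORCE]. ROWS is a JSON object of lists of equal length, an entry for each row: "hand": the opening, from 0 (shut) to 1 (fully open); "travel": the shift along the world's x, y, z in mm, a list of three; "rotation": the turn, a rotation vector about the world's x, y, z in rad, a list of three. In form: {"hand": [hand, ...], "travel": [[dx, dy, dz], ...], "rotation": [[rx, ry, rz], ...]}. A call has exactly 5 rows; each row is the pose to reach, as a shift and turn from the pose measured when the call began; what a row does not reach only later rows make up. A row lasts 1/12 s, in which the tool goes at most 41.7 mm and 7.16 degrees, less where a joint would pass 70% of its speed; a pose out of reach is approached as far as the arm can. A call with a gripper value outside its range is refused whole. The fingers move at their own pace and stop on an object; FORCE is the grip in N (left out, the last holds). Time passes only in rows, so rows that repeat a pose let the fingers close, or fill a call up. It gives the time, the measured TCP pose, the force and the opening at its end, in the units of the state.
- readout.get_obs(): the state, without advancing time (a new reading comes with each control period).
- imaging.read_camera(name): name is "side" or "top" or "wrist"; returns a dict with "frame" (480x640x3 uint8, red, green, blue), "range_z" (480x640 float32, m along the optical axis (not along the pixel's ray), 0 where there is no reading), "K" (3x3 intrinsics, pixels), "k1" (the pictures are not rectified: a ray, as slopes to the right and down, at radius r is drawn at 1 + k1 r^2 times it, then the intrinsics apply), "origin" and "orientation" of the camera in the world. Camera axes: x right, y up, looking along -z (the intrinsics and any distortion apply to the point x, -y, -z); pixel columns grow to the right and rows downward; lengths in m; the calibration is good to about 2 mm. A picture is of the moment at which its call begins.
- finish_job(): hands the job in, once; it reports no verdict.
Trained networks look in a picture, given as the dict that the camera call returned (one of the last four; its "shot" number tells which), for a name from the list of things; names that differ only in an ending like _2 or _b are one class to them, and where a whole thing is asked for, a point or a joint stands for the part that bears it (a point fixed in the world has none). Each returns a list of dicts, best first, with "confidence" (0 to 1); they miss things now and then, are a little off and sometimes report something else, mostly with a low value. They report only what shows in the picture. A call takes as long as a camera call. They do not tell look-alikes from the thing itself.
- imaging.look_for(picture, name): "position" ([x, y, z] in m, in the coordinates of the camera as it stood for that picture, good to about 4 mm: the middle of the surface that is visible of it).
- imaging.silhouettes(picture, name): "region" (480x640 bool, what is visible of it).
The state is a dict: "time_s": time; "joint_pos": joint angles; "dq": joint speeds; "tau": joint torques, N m; "position": TCP position; "tool_rot": TCP orientation; "ft_force": force on the tool from outside, world axes, zero at the start; "ft_torque": the same for the moment, N m; "finger_gap": finger opening in m.
Only numpy, scipy, OpenCV 4.12 (cv2) and the standard library are available. Lean on these libraries where they do the work, as an engineer would, in place of code of your own. Each camera call takes 0.05 s, during which the arm holds its last target.

### The job

Make the culture dish ready to be lifted out of its holder: first set the loose lid down gently onto the dish so that it sits fully seated and level, and let it go, while the clamp still holds the dish. Then push the sprung clamp arm back (the thumb post at its end is there for that), away from the dish and past the ratchet click, and finish while holding it pushed back there, because the click does not latch and the arm springs shut when let go. Leave the covered dish where it sits and the other bench things alone.

Things in the scene. Friction and masses are not known exactly. Their poses are not given: they have to be found in the camera images.
- light_base: the microscope light base: a white flat housing with a black top plate and a white glass window (140 by 110 mm), 250 mm (x) by 220 mm (y) by 46 mm high, fixed on the bench. Origin at the middle of its underside; z up. The dish holder is on its top: a low fixed V-shaped jaw (aluminium blocks 7 mm high) on the -x side of the dish, the clamp arm with its roller on the +x side. Nothing of the holder except the thumb post stands higher than 10 mm above the top plate
- seat (a point): point on the top plate (46 mm above the bench), in the middle of the light base, where the middle of the dish's underside sits
- dish_rim (a point): middle of the open rim of the round clear plastic dish (52 mm outer diameter, 15 mm high, wall 2 mm), at rim height, z up. The dish is loose, 30 g, pressed into the V jaw by the clamp arm's roller with about 5 N
- lid_centre (a point): centre, half-way up, of the loose clear plastic lid: 60 mm outer diameter, 8 mm high, open underneath, skirt 2 mm thick with 56 mm inner diameter, top 1.5 mm thick, about 15 g. It lies the right way up (open side down) on the bench to one side of the base. It goes over the dish with 2 mm play all round; seated, its centre is 2.5 mm below the dish's rim point and its skirt ends 8.5 mm above the top plate
- clamp_pivot (a point): point on the top plate on the clamp arm's upright pivot axis, 42 mm in x and 58 mm in y from the seat in the base's axes (the point's axes are the base's)
- thumb_post (a point): centre of the top of the upright thumb post at the clamp arm's free end: a ribbed metal post of 11 mm diameter that rises from 6 mm to 28 mm above the top plate. It stands 122 mm from the pivot; at rest 48 mm in x and -64 mm in y from the seat, in the base's axes. Pushing it towards the base's +x swings the arm away from the dish
- clamp_arm (a joint): angle of the clamp arm in rad: 0 with its roller on the dish, grows (anticlockwise from above) as it is pushed back; hard stop at 0.65. A spring drives it shut: at the post 2.5 N at 0, 6.5 N at 0.47, 7.5 N at 0.6. Click: from 0.22 a tooth on the hub lifts a sprung pawl (push peaks at 7.5 N near 0.26); tooth top at 0.35; the pawl has snapped down behind it at 0.47. It does not latch
- media_bottle: bystander: small closed bottle, 44 mm diameter, 85 mm tall, loose; origin under its middle
- spare_dishes: bystander: stack of two covered spare dishes, 60 mm diameter, 33 mm tall, loose; origin under its middle
- tip_rack: bystander: rack of pipette tips, 80 by 118 by 44 mm, loose; origin under its middle
Things that resemble listed ones, but are neither listed nor needed, are in the scene too. Leave any turquoise look-alike of the part that bears lid_centre alone. What is shaped like the part that bears dish_rim but green is not meant.

How it is judged:
By the outcome, as a careful person would: the job done as asked, in the order asked, and still so for the second after the job is handed in, while the arm keeps its last pose, push and grip.
It also fails if it takes over 54 s, if anything falls off the work surface, if the arm or the gripper's body presses on something with over 40 N, if the wrist force passes 120 N, or if a joint passes its speed limit or range.

## Working session

There is one attempt and no reset: what is moved stays moved. The work goes in short steps, Python scripts to look and compute and a shell command to move; the robot and the scene stay as the last step left them, time stands still between calls to the robot, and variables do not carry over. Pictures are saved under pics/ and viewed, and the job is handed in when it is done.

```bash
ls; mkdir -p pics; cat > h.py <<'E'
import numpy as np, cv2
from plant import readout, imaging, finish_job
def cam2w(p,pt): return np.array(p["orientation"])@np.array(pt)+np.array(p["origin"])
def px2w(p,u,v,z=None):
    """pixel -> world using range, or the plane of height z"""
    K=np.array(p["K"]); xd=(u-K[0,2])/K[0,0]; yd=(v-K[1,2])/K[1,1]
    k=p["k1"]; r=np.hypot(xd,yd); ru=r
    for _ in range(20): ru=r/(1+k*ru*ru)
    s=ru/r if r>0 else 1
    d=np.array([xd*s,-yd*s,-1.0])
    if z is None: return cam2w(p,d*p["range_z"][int(round(v)),int(round(u))])
    R=np.array(p["orientation"]); dw=R@d; o=np.array(p["origin"])
    return o+dw*(z-o[2])/dw[2]
def w2px(p,w):
    c=np.array(p["orientation"]).T@(np.array(w)-np.array(p["origin"]))
    x=c[0]/-c[2]; y=-c[1]/-c[2]; f=1+p["k1"]*(x*x+y*y); K=np.array(p["K"])
    return np.array([K[0,0]*x*f+K[0,2],K[1,1]*y*f+K[1,2]])
def save(p,n): cv2.imwrite("pics/"+n+".png",p["frame"][:,:,::-1])
E
python3 - <<'E'
from h import *
np.set_printoptions(precision=4,suppress=True)
for n in ["side","top","wrist"]:
    p=imaging.read_camera(n); save(p,n+"0"); print(n,p["origin"],p["k1"],np.array(p["K"])[0])
    if n!="wrist":
      for t in ["light_base","seat","dish_rim","lid_centre","clamp_pivot","thumb_post","media_bottle","spare_dishes","tip_rack"]:
        for d in imaging.look_for(p,t): w=cam2w(p,d["position"]); print(t,round(d["confidence"],2),w,w2px(p,w))
print(readout.get_obs())
E
```

```text
pics
side [-0.1276 -0.6762  1.0909] -0.13655791818224494 [606.677    0.     324.1306]
seat 0.72 [ 0.5579 -0.0377  0.0466] [330.3174 268.8127]
dish_rim 0.86 [ 0.5782 -0.0161  0.0457] [329.5866 259.6816]
lid_centre 0.68 [ 0.4501  0.2303 -0.0001] [222.6668 248.9226]
lid_centre 0.58 [0.4507 0.3402 0.0082] [195.5311 225.2469]
clamp_pivot 0.72 [ 0.55   -0.0429  0.0455] [329.6035 272.1527]
thumb_post 0.76 [ 0.6154 -0.0291  0.0533] [344.4899 251.947 ]
media_bottle 0.67 [ 0.4626 -0.3464  0.0538] [409.6152 371.7472]
spare_dishes 0.63 [0.6918 0.3044 0.0288] [272.9222 181.7219]
tip_rack 0.97 [ 0.672  -0.3641  0.0393] [474.9612 320.2046]
top [ 0.447  -0.0146  1.1343] -0.018857692762311216 [475.2621   0.     317.7357]
dish_rim 0.68 [ 0.6322 -0.2104  0.0046] [402.0128 203.9347]
dish_rim 0.55 [ 0.573  -0.0192  0.0457] [322.8548 227.75  ]
dish_rim 0.54 [0.4524 0.3455 0.0098] [169.5907 282.6561]
lid_centre 0.86 [0.4472 0.3452 0.0085] [169.8666 284.8618]
lid_centre 0.55 [0.4473 0.2349 0.0078] [216.2984 284.1468]
clamp_pivot 0.89 [ 0.5703 -0.0228  0.0459] [324.4625 228.8746]
thumb_post 0.82 [ 0.6193 -0.
[... 230 characters left out ...]
.74 [ 0.6832 -0.3506  0.0376] [463.4407 179.1119]
wrist [0.1234 0.7179 0.3748] -0.08796343684206467 [423.1667   0.     318.8733]
{'time_s': 1.05, 'joint_pos': array([-1.3955,  0.5912,  0.0484,  1.6085, -0.0333,  0.9427, -0.0337]), 'dq': array([-0.0003, -0.0003, -0.0009, -0.0011, -0.0006,  0.0011,  0.0014]), 'tau': array([ -0.0003, -54.8661,   1.5456, -19.854 ,   0.0093,   0.0016,
        -0.    ]), 'position': array([0.1925, 0.699 , 0.2313]), 'tool_rot': array([[ 0.9641,  0.    ,  0.2656],
       [-0.2656, -0.    ,  0.9641],
       [ 0.    , -1.    ,  0.    ]]), 'ft_force': array([-0.3901,  0.8748,  0.3231]), 'ft_torque': array([-0.0542, -0.0158, -0.021 ]), 'finger_gap': 0.08516422464832138}
```

View pics.

View pics/top0.png

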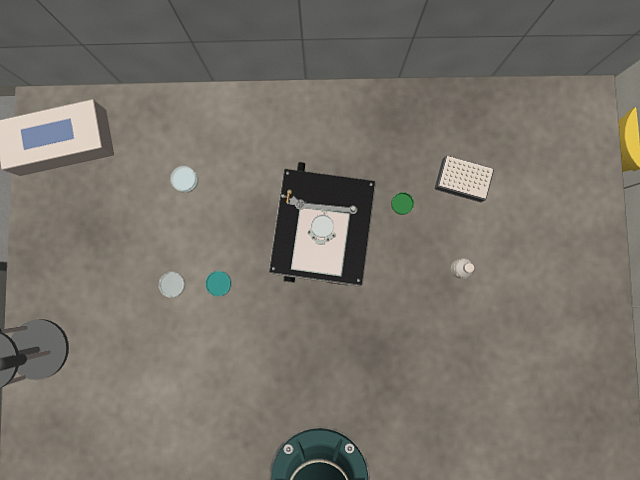

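View pics/side0.png

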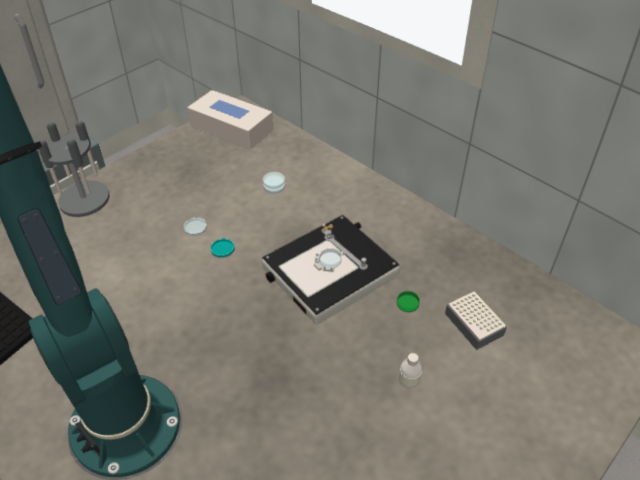

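View pics/wrist0.png

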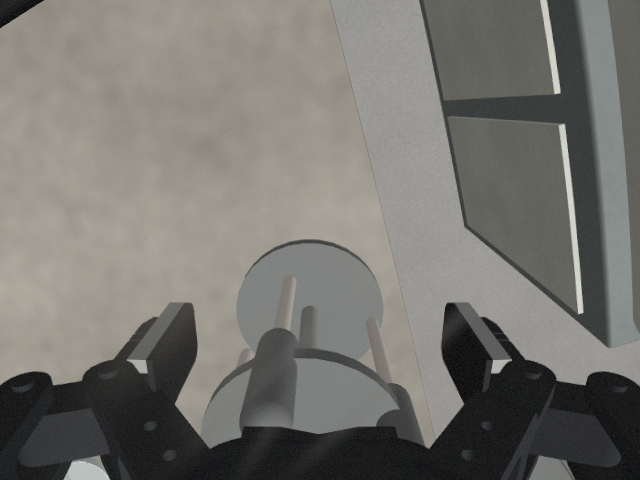

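```bash
python3 - <<'E'
from h import *
np.set_printoptions(precision=4,suppress=True)
p=imaging.read_camera("wrist")
r=p["range_z"]; print(r[400:440:10,250:380:20], r[150,300])
p=imaging.read_camera("top")
img=p["frame"]
# base corners at z=.046, screws; plus dish and window
for uv in [(286,170),(375,181),(361,284),(270,271)]: print(px2w(p,*uv,z=.046))
c=np.mean([px2w(p,*uv,z=.046) for uv in [(286,170),(375,181),(361,284),(270,271)]],0); print(c)
cv2.imwrite("pics/topcrop.png",cv2.resize(img[160:300,150:380,::-1],None,fx=3.4,fy=3.4,interpolation=cv2.INTER_CUBIC))
E
python3 -m pendant '{"hand":[1,1,1,1,1],"travel":[[0,0,30],[0,0,60],[20,-30,60],[42,-60,60],[62,-90,60]],"rotation":[[0,0,0],[0,0,0],[0,0,0],[0,0,0],[0,0,0]]}'
```

```text
[[0.1833 0.1817 0.1909 0.2301 0.2287 0.2284 0.2287]
 [0.1784 0.1767 0.1842 0.2296 0.2317 0.2321 0.2309]
 [0.176  0.175  0.1808 0.2325 0.2334 0.2331 0.2334]
 [0.0838 0.0835 0.084  0.2344 0.2357 0.0841 0.0832]] 0.3691758
[0.71   0.0646 0.046 ]
[ 0.6803 -0.1422  0.046 ]
[ 0.4426 -0.1039  0.046 ]
[0.4754 0.1034 0.046 ]
[ 0.5771 -0.0196  0.046 ]
time_s: 1.57
position: [0.2551, 0.6086, 0.2921]
tool_rot: [[0.965, 0.001, 0.264], [-0.264, 0.002, 0.965], [0.001, -1.0, 0.002]]
ft_force: [1.6, -0.1, -0.1]
finger_gap: 0.0857
```

View pics/topcrop.png

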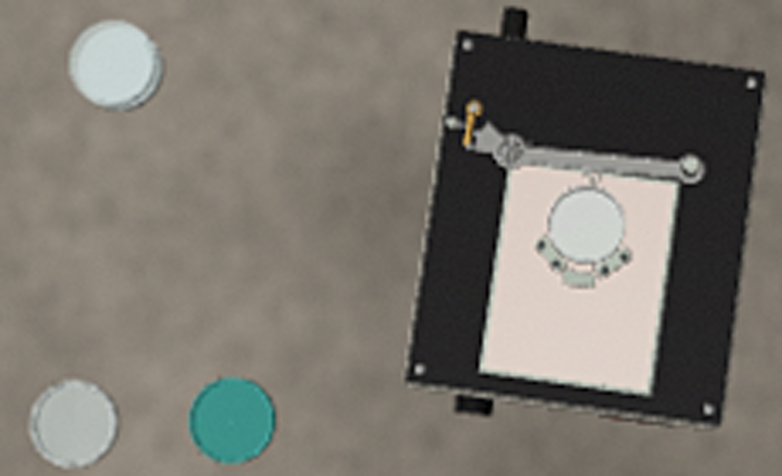

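```bash
python3 -m pendant '{"hand":[1,1,1,1,1],"travel":[[23,-31,0],[46,-62,0],[69,-93,-15],[92,-124,-30],[112,-152,-50]],"rotation":[[0,0,0.05],[0,0,0.11],[0,0,0.11],[0,0,0.11],[0,0,0.11]]}'
python3 -m pendant '{"hand":[1,1,1,1,1],"travel":[[22,-30,-10],[44,-60,-30],[66,-90,-60],[80,-110,-90],[80,-110,-90]],"rotation":[[0,0,0],[0,0,0],[0,0,0],[0,0,0],[0,0,0]]}'
python3 - <<'E'
from h import *
np.set_printoptions(precision=4,suppress=True)
p=imaging.read_camera("wrist"); save(p,"w1")
print(p["origin"],p["orientation"])
for d in imaging.look_for(p,"lid_centre"): w=cam2w(p,d["position"]); print(d["confidence"],w,w2px(p,w))
o=readout.get_obs();print(o["position"],o["tool_rot"],o["time_s"])
E
```

```text
time_s: 1.98
position: [0.3694, 0.4551, 0.2432]
tool_rot: [[0.987, 0.004, 0.158], [-0.158, 0.004, 0.987], [0.003, -1.0, 0.005]]
ft_force: [0.7, 1.2, 0.9]
finger_gap: 0.0852
time_s: 2.4
position: [0.4509, 0.3364, 0.149]
tool_rot: [[0.986, -0.001, 0.167], [-0.167, -0.005, 0.986], [0.0, -1.0, -0.005]]
ft_force: [0.2, -0.1, 0.3]
finger_gap: 0.0852
[0.3803 0.349  0.2925] [[ 0.1668 -0.9459 -0.2783]
 [ 0.986   0.1587  0.0513]
 [-0.0044 -0.283   0.9591]]
0.96 [0.4422 0.3471 0.0072] [332.9705 200.9919]
0.77 [0.4453 0.2333 0.0123] [173.0323 233.5322]
[0.4497 0.3427 0.1518] [[ 0.9868  0.0013  0.1617]
 [-0.1617  0.0016  0.9868]
 [ 0.0011 -1.      0.0018]] 2.5
```

View pics/w1.png

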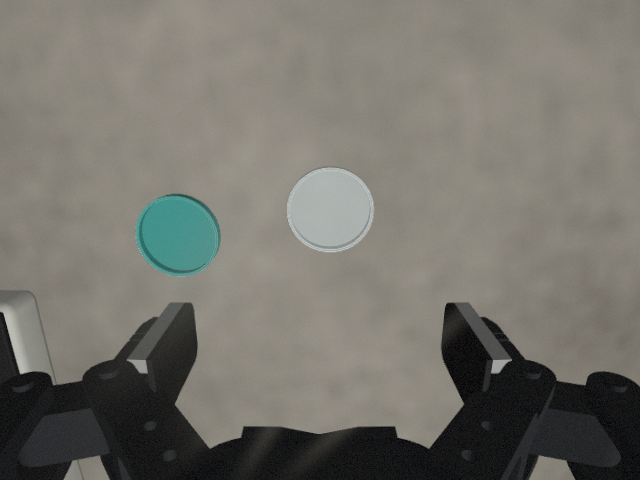

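```bash
cat >> h.py <<'E'
def mask_circle(p,m,z):
    """outer contour of a mask projected on plane z -> circle fit"""
    c,_=cv2.findContours(m.astype(np.uint8),cv2.RETR_EXTERNAL,cv2.CHAIN_APPROX_NONE)
    c=max(c,key=cv2.contourArea)[:,0,:]
    W=np.array([px2w(p,u,v,z)[:2] for u,v in c])
    A=np.c_[2*W,np.ones(len(W))]; s=np.linalg.lstsq(A,(W**2).sum(1),rcond=None)[0]
    r=np.sqrt(s[2]+s[:2]@s[:2]); return s[:2],r,np.std(np.hypot(*(W-s[:2]).T)-r)
E
python3 - <<'E'
from h import *
np.set_printoptions(precision=4,suppress=True)
p=imaging.read_camera("wrist"); print(p["origin"])
for d in imaging.silhouettes(p,"lid_centre"): 
    m=d["region"]; ys,xs=np.nonzero(m); print(d["confidence"],m.sum(),xs.mean(),ys.mean(),mask_circle(p,m,.008))
p=imaging.read_camera("top")
for d in imaging.silhouettes(p,"lid_centre"): 
    m=d["region"]; ys,xs=np.nonzero(m); print(d["confidence"],m.sum(),xs.mean(),ys.mean(),mask_circle(p,m,.008))
o=readout.get_obs();print(o["position"],o["tool_rot"],o["time_s"])
E
```

```text
[0.3787 0.354  0.2952]
0.9 5436 169.20290654893304 235.8313097866078 (array([0.4485, 0.2342]), np.float64(0.030593466135981844), np.float64(0.0006379832283647354))
0.81 5735 319.4509154315606 210.7393199651264 (array([0.4479, 0.3437]), np.float64(0.02993559371454681), np.float64(0.0003337518920812274))
0.84 511 217.46771037181995 283.6575342465753 (array([0.4485, 0.2321]), np.float64(0.029118704195611664), np.float64(0.0008267200122566181))
0.8 321 174.51401869158877 282.2180685358255 (array([0.4499, 0.3383]), np.float64(0.025017498435758637), np.float64(0.007860803233589522))
[0.4491 0.3477 0.1544] [[ 0.9879  0.0051  0.1548]
 [-0.1549  0.0072  0.9879]
 [ 0.0039 -1.      0.0079]] 2.7
```

```bash
python3 - <<'E'
from h import *
np.set_printoptions(precision=4,suppress=True)
p=imaging.read_camera("wrist"); o=readout.get_obs();print(o["position"],p["origin"])
W=[]
for v in range(295,420,2):
  for u in list(range(120,210,2))+list(range(430,520,2)):
    z=p["range_z"][v,u]
    if 0<z<.22:
      w=px2w(p,u,v); W.append([u,v,*w])
W=np.array(W); i=np.argsort(W[:,4]); print(W[i[:14]]); 
R=o["tool_rot"]; q=(W[:,2:]-o["position"])@R
for s in (q[:,2]<0,q[:,2]>0):print("tool frame min/max",q[s].min(0),q[s].max(0))
E
```

```text
[0.4491 0.3476 0.1545] [0.3776 0.3577 0.2977]
[[196.     343.       0.4491   0.304    0.1682]
 [194.     315.       0.4382   0.3061   0.1684]
 [196.     339.       0.4474   0.3045   0.1685]
 [196.     333.       0.4451   0.3051   0.1685]
 [194.     313.       0.4374   0.3063   0.1685]
 [196.     337.       0.4466   0.3047   0.1685]
 [196.     341.       0.4481   0.3044   0.1686]
 [194.     317.       0.4389   0.306    0.1687]
 [196.     335.       0.4457   0.305    0.1687]
 [444.     313.       0.4508   0.3906   0.1689]
 [444.     319.       0.4531   0.3905   0.1689]
 [194.     321.       0.4403   0.3057   0.1689]
 [194.     323.       0.441    0.3055   0.1689]
 [196.     351.       0.4519   0.3035   0.1689]]
tool frame min/max [-0.018  -0.0815 -0.0564] [ 0.0114 -0.014  -0.0249]
tool frame min/max [-0.0181 -0.0812  0.0252] [ 0.0115 -0.0141  0.0566]
```

```bash
python3 -m pendant '{"hand":[1,1,1,1,1],"travel":[[0,-1,-35],[-1,-3,-70],[-1,-3,-105],[-1,-3,-135],[-1,-3,-140]],"rotation":[[0,0,0],[0,0,0],[0,0,0],[0,0,0],[0,0,0]]}' 20
python3 - <<'E'
from h import *
np.set_printoptions(precision=4,suppress=True)
p=imaging.read_camera("wrist");p=imaging.read_camera("wrist"); save(p,"w2"); print(p["origin"])
o=readout.get_obs();print(o["position"],o["tool_rot"],o["ft_force"],o["time_s"])
E
```

```text
time_s: 3.17
position: [0.4453, 0.3445, 0.011]
tool_rot: [[0.988, 0.0, 0.152], [-0.152, 0.004, 0.988], [-0.001, -1.0, 0.004]]
ft_force: [-0.9, -0.0, -0.7]
finger_gap: 0.0856
[0.375  0.3549 0.1556]
[0.4472 0.3453 0.014 ] [[ 0.9882  0.0035  0.1532]
 [-0.1532  0.0063  0.9882]
 [ 0.0025 -1.      0.0067]] [ 0.8936 -0.3989  0.6447] 3.2667
```

View pics/w2.png

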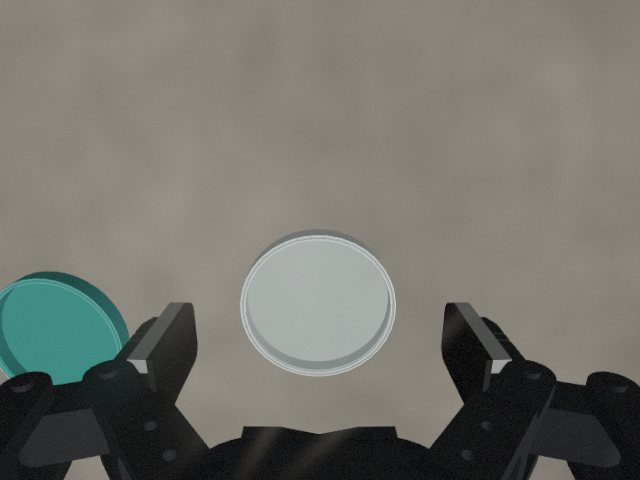

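```bash
python3 - <<'E'
from h import *
np.set_printoptions(precision=4,suppress=True)
p=imaging.read_camera("wrist"); o=readout.get_obs()
for d in imaging.silhouettes(p,"lid_centre"): 
    m=d["region"]; c,r,s=mask_circle(p,m,.008); print(d["confidence"],c,r,s, (np.r_[c,.008]-o["position"])@o["tool_rot"])
print(o["position"])
E
```

```text
0.9 [0.4476 0.344 ] 0.030450239446479597 0.0005573210871358998 [-0.0005  0.0073 -0.002 ]
0.68 [0.4439 0.236 ] 0.027817974586730264 0.0031880390850344514 [ 0.0125  0.0064 -0.1092]
[0.4483 0.3458 0.0153]
```

```bash
python3 -m pendant '{"hand":[1,1,1,1,1],"travel":[[0,-1,-6],[0,-1,-12],[0,-1,-18],[0,-1,-19],[0,-1,-19]],"rotation":[[0,0,0],[0,0,0],[0,0,0],[0,0,0],[0,0,0]]}' 20
python3 -m pendant '{"hand":[0.75,0.65,0.6,0.5,0.5],"travel":[[0,0,0],[0,0,0],[0,0,0],[0,0,0],[0,0,0]],"rotation":[[0,0,0],[0,0,0],[0,0,0],[0,0,0],[0,0,0]]}' 20
python3 - <<'E'
from h import *
np.set_printoptions(precision=4,suppress=True)
p=imaging.read_camera("wrist"); save(p,"w3"); print(p["origin"])
o=readout.get_obs();print(o["position"],o["tool_rot"],o["ft_force"],o["time_s"],o["finger_gap"])
E
```

```text
time_s: 3.78
position: [0.4487, 0.3448, -0.0032]
tool_rot: [[0.988, 0.007, 0.154], [-0.154, 0.009, 0.988], [0.005, -1.0, 0.01]]
ft_force: [-0.5, 0.4, 0.1]
finger_gap: 0.0854
time_s: 4.2
position: [0.4488, 0.3448, -0.0027]
tool_rot: [[0.988, 0.007, 0.154], [-0.154, 0.009, 0.988], [0.005, -1.0, 0.01]]
ft_force: [-0.4, -1.3, 4.6]
finger_gap: 0.0591
[0.3769 0.3545 0.1404]
[ 0.4488  0.3448 -0.0028] [[ 0.988   0.0069  0.1542]
 [-0.1542  0.0088  0.988 ]
 [ 0.0054 -0.9999  0.0098]] [-1.0716 -0.6865  5.2157] 4.25 0.058955849603887334
```

View pics/w3.png

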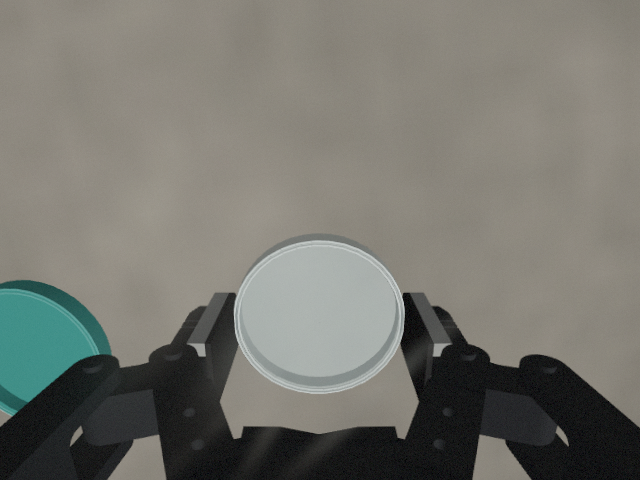

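```bash
python3 -m pendant '{"hand":[0.5,0.5,0.5,0.5,0.5],"travel":[[0,0,8],[0,0,25],[0,0,55],[0,0,90],[0,-20,120]],"rotation":[[0,0,0],[0,0,0],[0,0,0],[0,0,0],[0,0,0]]}' 20
python3 -m pendant '{"hand":[0.5,0.5,0.5,0.5,0.5],"travel":[[0,-30,10],[5,-65,15],[10,-100,15],[10,-135,15],[10,-170,15]],"rotation":[[0,0,0],[0,0,0],[0,0,0],[0,0,0],[0,0,0]]}' 20
python3 -m pendant '{"hand":[0.5,0.5,0.5,0.5,0.5],"travel":[[5,-35,0],[10,-70,0],[10,-105,0],[10,-130,0],[10,-140,0]],"rotation":[[0,0,0],[0,0,0],[0,0,0],[0,0,0],[0,0,0]]}' 20
python3 - <<'E'
from h import *
np.set_printoptions(precision=4,suppress=True)
p=imaging.read_camera("wrist");p=imaging.read_camera("wrist"); save(p,"w4"); print(p["origin"])
o=readout.get_obs();print(o["position"],o["tool_rot"],o["ft_force"],o["time_s"],o["finger_gap"])
E
```

```text
time_s: 4.67
position: [0.449, 0.3298, 0.1193]
tool_rot: [[0.989, 0.009, 0.149], [-0.149, 0.014, 0.989], [0.007, -1.0, 0.015]]
ft_force: [-0.3, 1.3, 0.8]
finger_gap: 0.0593
time_s: 5.08
position: [0.4594, 0.1584, 0.135]
tool_rot: [[0.989, 0.011, 0.148], [-0.148, 0.014, 0.989], [0.009, -1.0, 0.016]]
ft_force: [0.9, -0.6, 0.3]
finger_gap: 0.0591
time_s: 5.5
position: [0.4688, 0.0138, 0.1353]
tool_rot: [[0.988, 0.011, 0.154], [-0.155, 0.012, 0.988], [0.009, -1.0, 0.014]]
ft_force: [-0.8, 1.1, -0.2]
finger_gap: 0.0589
[0.3966 0.023  0.2781]
[0.4693 0.0164 0.1353] [[ 0.9882  0.0112  0.1526]
 [-0.1528  0.0138  0.9882]
 [ 0.009  -0.9998  0.0153]] [-0.0846  0.6746  0.4049] 5.6 0.059079493381678436
```

View pics/w4.png

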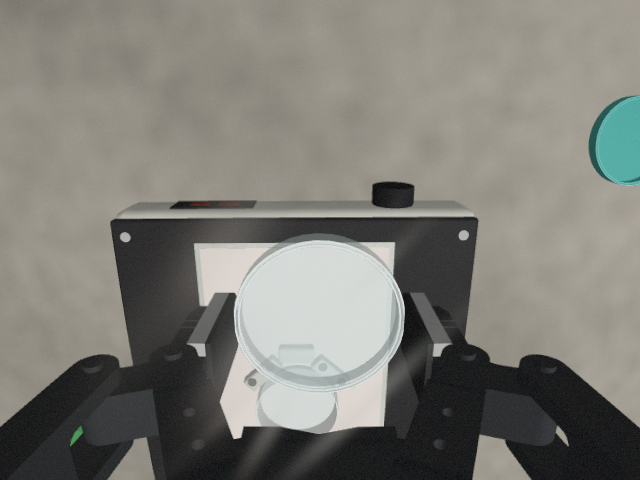

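```bash
python3 -m pendant '{"hand":[0.5,0.5,0.5,0.5,0.5],"travel":[[20,-8,25],[50,-18,50],[80,-28,75],[104,-35,88],[108,-36,88]],"rotation":[[0,0,0],[0,0,0],[0,0,0],[0,0,0],[0,0,0]]}' 20
python3 - <<'E'
from h import *
np.set_printoptions(precision=4,suppress=True)
p=imaging.read_camera("wrist");p=imaging.read_camera("wrist");p=imaging.read_camera("wrist"); save(p,"w5"); print(p["origin"])
o=readout.get_obs();print(o["position"],o["tool_rot"],o["ft_force"],o["time_s"],o["finger_gap"])
np.savez("/tmp/w5.npz",**{k:np.array(v) for k,v in p.items()},pos=o["position"],R=o["tool_rot"])
for n in ["dish_rim","lid_centre","thumb_post"]:
  for d in imaging.look_for(p,n): w=cam2w(p,d["position"]); print(n,d["confidence"],w,w2px(p,w))
E
```

```text
time_s: 6.02
position: [0.5853, -0.0182, 0.2277]
tool_rot: [[0.988, 0.025, 0.151], [-0.151, 0.014, 0.988], [0.022, -1.0, 0.018]]
ft_force: [0.5, 1.1, 0.0]
finger_gap: 0.0589
[ 0.5061 -0.0087  0.3665]
[ 0.5766 -0.0172  0.2227] [[ 0.9887  0.0095  0.1498]
 [-0.1499  0.0148  0.9886]
 [ 0.0071 -0.9998  0.016 ]] [-1.836   0.0557 -0.3117] 6.1667 0.05894894414645811
dish_rim 0.58 [ 0.6363 -0.212   0.002 ] [120.6806 281.457 ]
lid_centre 0.88 [ 0.5726 -0.0153  0.2331] [322.3145 303.505 ]
lid_centre 0.69 [ 0.5295 -0.003   0.0454] [323.8422 134.773 ]
lid_centre 0.56 [0.4625 0.2271 0.0091] [588.3674  11.5792]
thumb_post 0.83 [0.6222 0.0266 0.0532] [378.5768 248.5529]
```

View pics/w5.png

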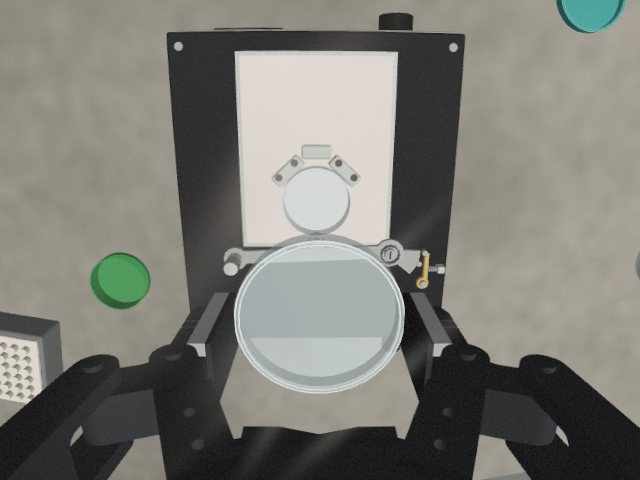

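```bash
python3 - <<'E'
from h import *
d=dict(np.load("/tmp/w5.npz",allow_pickle=True)); f=d["frame"]
c=cv2.convertScaleAbs(f[140:270,220:420,::-1],alpha=1)
cv2.imwrite("pics/w5c.png",cv2.resize(c,None,fx=4,fy=4,interpolation=cv2.INTER_CUBIC))
E
```

```text
(no output)
```

View pics/w5c.png

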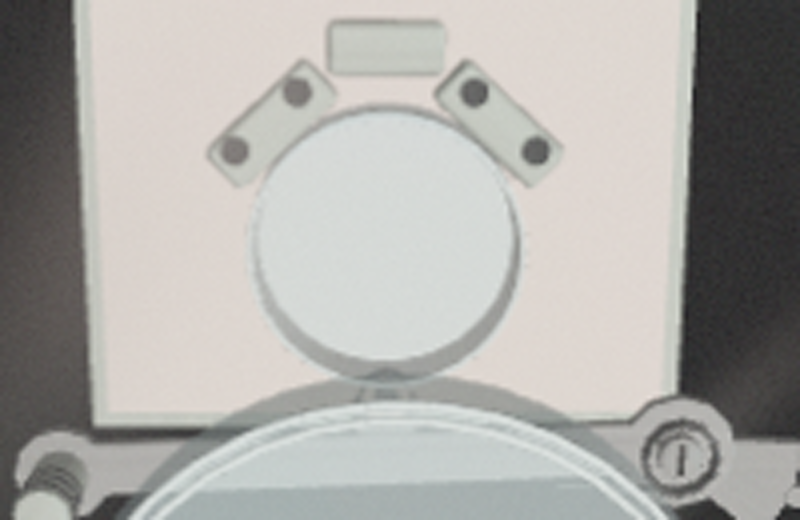

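```bash
cat >> h.py <<'E'
def circ(p,c,z,r,n=72):
    return np.array([w2px(p,[c[0]+r*np.cos(t),c[1]+r*np.sin(t),z]) for t in np.linspace(0,2*np.pi,n)])
def draw(img,pts,u0,v0,s,col):
    cv2.polylines(img,[np.round((pts-[u0,v0]+.5)*s-.5).astype(np.int32)],False,col,1,cv2.LINE_AA)
E
python3 - <<'E'
from h import *
np.set_printoptions(precision=4,suppress=True)
p=dict(np.load("/tmp/w5.npz",allow_pickle=True)); p["k1"]=float(p["k1"])
print(px2w(p,282.5,203,.061),px2w(p,350.2,203,.061),px2w(p,316.5,236,.061))
# corners of top plate / window, screws
S=[(178,46),(453,47)]
for s in S: print(px2w(p,*s,.046))
W=[(235,51),(397,51),(390,246),(243,246)]
for s in W: print("win",px2w(p,*s,.046))
print("post",px2w(p,224+2,262+3,.074),"pivot",px2w(p,220+681/4,140+455/4,.056))
f=p["frame"][140:270,220:420,::-1]; im=cv2.resize(f,None,fx=4,fy=4,interpolation=cv2.INTER_CUBIC)
c=(0.5735,-0.019)
for cc,col in [(c,(0,0,255))]:
  draw(im,circ(p,cc,.061,.026),220,140,4,col); draw(im,circ(p,cc,.046,.026),220,140,4,(255,0,0))
cv2.imwrite("pics/w5d.png",im)
E
```

```text
[ 0.5727 -0.0407  0.061 ] [0.5804 0.0088 0.061 ] [ 0.6019 -0.0198  0.061 ]
[ 0.4511 -0.0963  0.046 ]
[0.481  0.0982 0.046 ]
win [ 0.4614 -0.0567  0.046 ]
win [0.4785 0.0575 0.046 ]
win [0.6241 0.0368 0.046 ]
win [ 0.6058 -0.0797  0.046 ]
post [ 0.6097 -0.089   0.074 ] pivot [0.6269 0.035  0.056 ]
```

View pics/w5d.png

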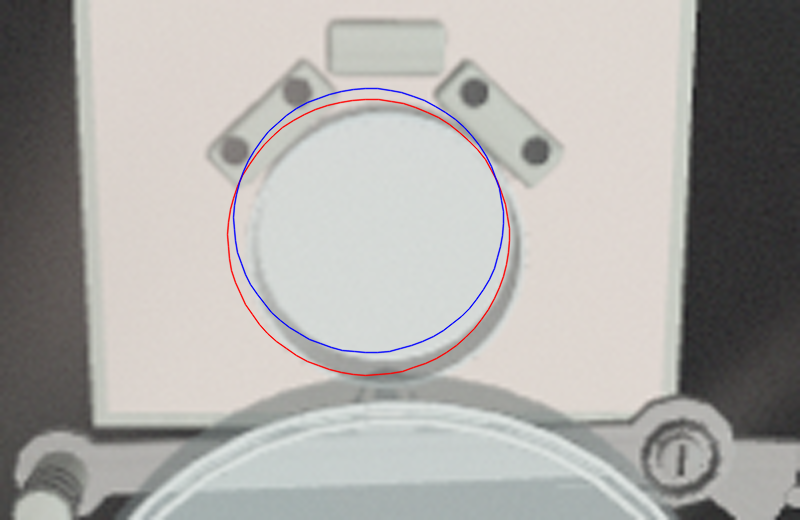

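```bash
python3 - <<'E'
from h import *
np.set_printoptions(precision=4,suppress=True)
p=dict(np.load("/tmp/w5.npz",allow_pickle=True)); p["k1"]=float(p["k1"])
f=p["frame"][140:400,220:420,::-1]; im=cv2.resize(f,None,fx=3,fy=3,interpolation=cv2.INTER_CUBIC)
c=(0.576,-0.0158)
draw(im,circ(p,c,.061,.026),220,140,3,(0,0,255)); draw(im,circ(p,c,.046,.026),220,140,3,(255,0,0))
# lid: measure widest outline
l=px2w(p,235,316,.2335); r=px2w(p,405,316,.2335); print(l,r,np.linalg.norm(l-r))
t=px2w(p,319,240,.2335); b=px2w(p,319,393,.2335); print(t,b,np.linalg.norm(t-b))
c=((t+b)/2)[:2];print(c,p["pos"])
c=(0.5758,-0.0156)
draw(im,circ(p,c,.2335,.030),220,140,3,(0,0,255)); draw(im,circ(p,c,.2255,.030),220,140,3,(0,160,0))
cv2.imwrite("pics/w5e.png",im[:600])
cv2.imwrite("pics/w5e.png",cv2.resize(im,None,fx=.769,fy=.769))
E
```

```text
[ 0.5725 -0.0463  0.2335] [0.582  0.0129 0.2335] 0.059967934854737226
[ 0.5493 -0.0129  0.2335] [ 0.6094 -0.022   0.2335] 0.06079806795122358
[ 0.5794 -0.0175] [ 0.5766 -0.0172  0.2227]
```

View pics/w5e.png

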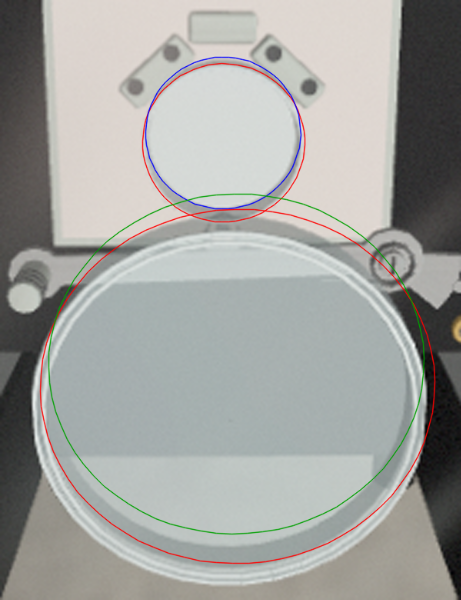

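```bash
python3 -m pendant '{"hand":[0.5,0.5,0.5,0.5,0.5],"travel":[[-3,1,-33],[-3,1,-66],[-3,1,-99],[-3,1,-125],[-3,1,-130]],"rotation":[[0,0,0],[0,0,0],[0,0,0],[0,0,0],[0,0,0]]}' 20
python3 - <<'E'
from h import *
np.set_printoptions(precision=4,suppress=True)
p=imaging.read_camera("top");p=imaging.read_camera("wrist");p=imaging.read_camera("wrist"); save(p,"w6"); print(p["origin"])
o=readout.get_obs();print(o["position"],o["tool_rot"],o["ft_force"],o["time_s"],o["finger_gap"])
np.savez("/tmp/w6.npz",**{k:np.array(v) for k,v in p.items()},pos=o["position"],R=o["tool_rot"])
s=imaging.read_camera("side"); save(s,"s6"); np.savez("/tmp/s6.npz",**{k:np.array(v) for k,v in s.items()})
f=p["frame"][200:420,210:430,::-1]; im=cv2.resize(f,None,fx=2.7,fy=2.7,interpolation=cv2.INTER_CUBIC); cv2.imwrite("pics/w6c.png",im)
f=s["frame"][200:320,260:420,::-1]; im=cv2.resize(f,None,fx=5,fy=5,interpolation=cv2.INTER_CUBIC); cv2.imwrite("pics/s6c.png",im)
E
```

```text
time_s: 6.73
position: [0.5669, -0.0162, 0.0874]
tool_rot: [[0.989, -0.003, 0.149], [-0.149, 0.014, 0.989], [-0.005, -1.0, 0.014]]
ft_force: [-0.3, 0.4, -0.8]
finger_gap: 0.0591
[ 0.4985 -0.0079  0.234 ]
[ 0.5714 -0.0167  0.092 ] [[ 0.9887  0.0061  0.15  ]
 [-0.15    0.0144  0.9886]
 [ 0.0039 -0.9999  0.0151]] [ 1.1325 -0.1738  0.6258] 6.8833 0.05890807181920686
```

View pics/w6c.png

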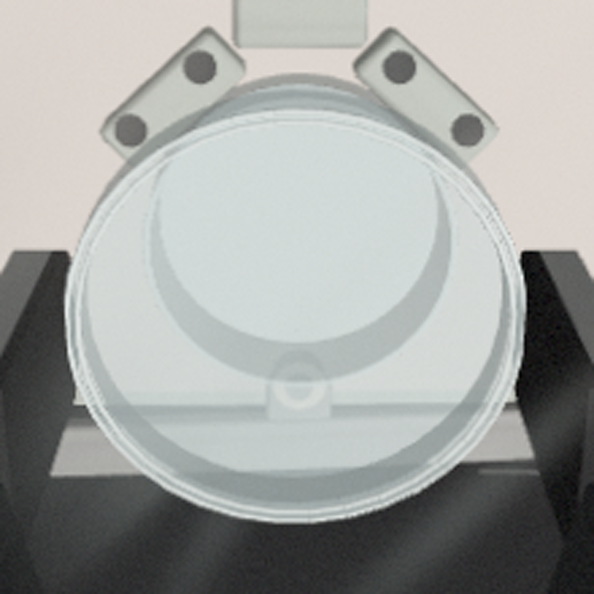

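View pics/s6c.png

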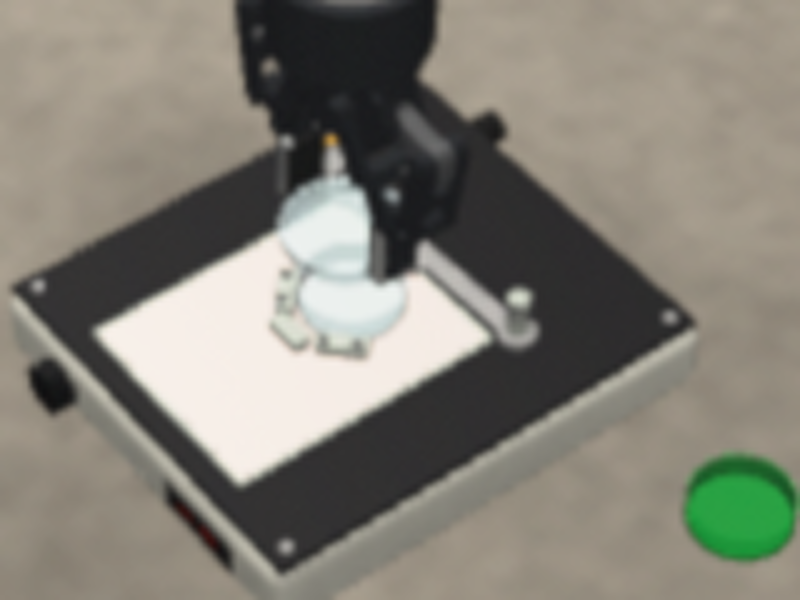

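```bash
python3 - <<'E'
from h import *
np.set_printoptions(precision=4,suppress=True)
p=dict(np.load("/tmp/w6.npz",allow_pickle=True)); p["k1"]=float(p["k1"])
zt=.1028
l=px2w(p,234.4,312,zt); r=px2w(p,404,312,zt); t=px2w(p,319.3,241,zt); b=px2w(p,319.3,393.3,zt)
print(np.linalg.norm(l-r),np.linalg.norm(t-b)); cl=np.array([((t+b)/2)[0],((l+r)/2)[1]]); cl=(t+b+0)[:2]/2; print("lid",cl, ((l+r)/2)[:2])
dl=px2w(p,265.6,285,.061); dr=px2w(p,376.7,285,.061); db=px2w(p,321,341.2,.061)
u=(db-(dl+dr)/2); print(np.linalg.norm(dl-dr),dl,dr,db)
ex=np.array([.9885,-.1505]); ey=np.array([.1505,.9885])
m=((dl+dr)/2)[:2]; xc=db[:2]@ex-.026; cd=ex*xc+ey*(m@ey); print("dish",cd)
print("shift tool axes", (cd-cl)@ex,(cd-((l+r)/2)[:2])@ey)
f=p["frame"][200:420,210:430,::-1]; im=cv2.resize(f,None,fx=2.7,fy=2.7,interpolation=cv2.INTER_CUBIC)
draw(im,circ(p,cd,.061,.026),210,200,2.7,(0,0,255));draw(im,circ(p,cd,.061,.024),210,200,2.7,(0,0,255)); draw(im,circ(p,cd,.0475,.024),210,200,2.7,(255,0,0))
draw(im,circ(p,cl,zt,.030),210,200,2.7,(0,160,0))
draw(im,circ(p,cl,zt-.008,.030),210,200,2.7,(0,160,160))
cv2.imwrite("pics/w6d.png",im)
E
```

```text
0.058465864045039485 0.05906102513917019
lid [ 0.5691 -0.0164] [ 0.5653 -0.0158]
0.049317681742346374 [ 0.5697 -0.0399  0.061 ] [0.5774 0.0088 0.061 ] [ 0.6015 -0.0199  0.061 ]
dish [ 0.5757 -0.0159]
shift tool axes 0.006389462271654236 0.001476166901517553
```

View pics/w6d.png

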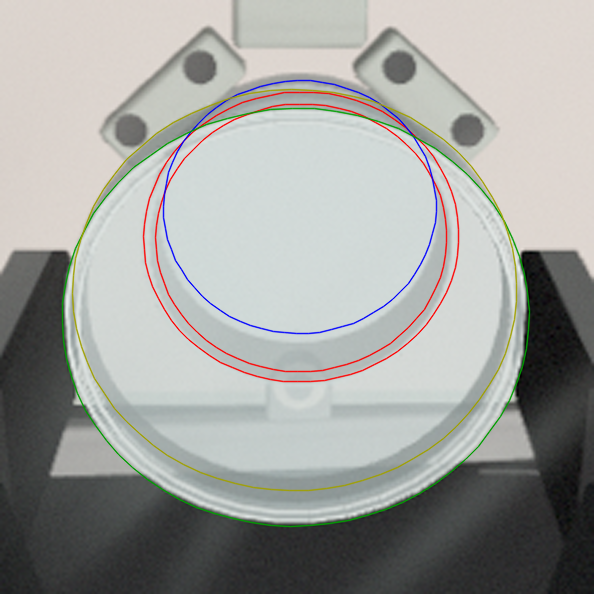

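```bash
python3 -m pendant '{"hand":[0.5,0.5,0.5,0.5,0.5],"travel":[[3,0,-6],[7,0,-13],[7,0,-20],[7,0,-25],[7,0,-25]],"rotation":[[0,0,0],[-0.006,0,0],[-0.006,0,0],[-0.006,0,0],[-0.006,0,0]]}' 20
python3 - <<'E'
from h import *
np.set_printoptions(precision=4,suppress=True)
s=imaging.read_camera("side"); save(s,"s7"); p=imaging.read_camera("wrist");p=imaging.read_camera("wrist"); save(p,"w7"); print(p["origin"])
o=readout.get_obs();print(o["position"],o["tool_rot"],o["ft_force"],o["time_s"],o["finger_gap"])
np.savez("/tmp/w7.npz",**{k:np.array(v) for k,v in p.items()},pos=o["position"],R=o["tool_rot"])
f=p["frame"][200:420,210:430,::-1]; im=cv2.resize(f,None,fx=2.7,fy=2.7,interpolation=cv2.INTER_CUBIC); cv2.imwrite("pics/w7c.png",im)
E
```

```text
time_s: 7.35
position: [0.5787, -0.0167, 0.0669]
tool_rot: [[0.989, 0.007, 0.15], [-0.15, 0.008, 0.989], [0.005, -1.0, 0.009]]
ft_force: [-0.4, 0.3, 0.2]
finger_gap: 0.059
[ 0.507  -0.0073  0.2106]
[ 0.5793 -0.0168  0.0678] [[ 0.9886  0.0082  0.1502]
 [-0.1503  0.0083  0.9886]
 [ 0.0068 -0.9999  0.0095]] [-0.117   0.0102  0.1174] 7.5 0.059001351439258574
```

View pics/w7c.png

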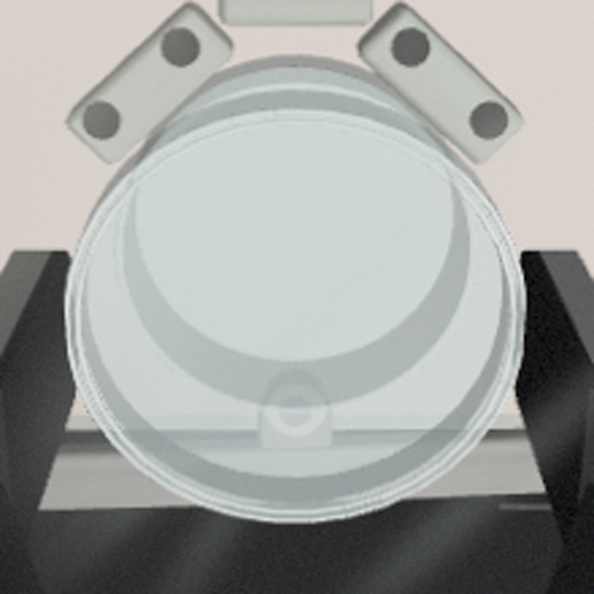

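```bash
cat > ov.py <<'E'
from h import *
import sys
np.set_printoptions(precision=4,suppress=True)
name,lx,ly,lz,dx,dy=sys.argv[1],*map(float,sys.argv[2:7])
p=dict(np.load(f"/tmp/{name}.npz",allow_pickle=True)); p["k1"]=float(p["k1"])
f=p["frame"][200:420,210:430,::-1]; im=cv2.resize(f,None,fx=2.7,fy=2.7,interpolation=cv2.INTER_CUBIC)
D=lambda c,z,r,col:draw(im,circ(p,c,z,r),210,200,2.7,col)
D((dx,dy),.061,.026,(0,0,255)); D((dx,dy),.061,.024,(0,100,255)); D((dx,dy),.0475,.024,(255,0,0)); D((dx,dy),.046,.026,(255,0,255))
D((lx,ly),lz+.008,.03,(0,160,0)); D((lx,ly),lz,.028,(0,200,200)); D((lx,ly),lz,.030,(100,100,0))
cv2.imwrite(f"pics/{sys.argv[7]}.png",im)
E
python3 ov.py w7 .5785 -.0167 .0706 .5775 -.0162 ov1
```

```text
(no output)
```

View pics/ov1.png

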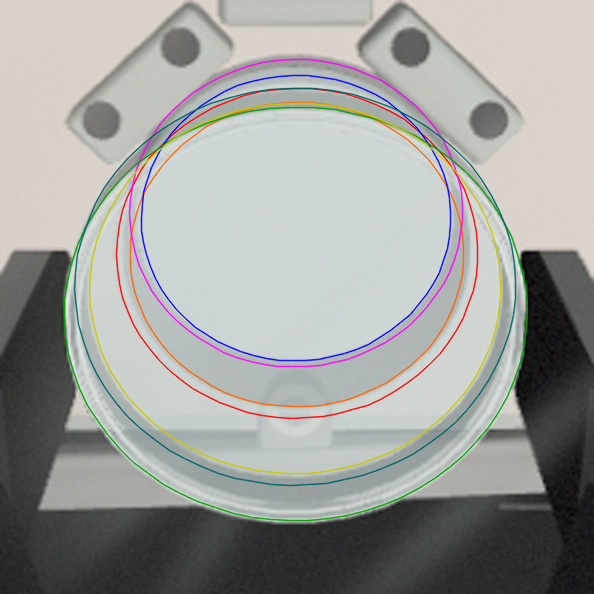

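```bash
python3 -m pendant '{"hand":[0.5,0.5,0.5,0.5,0.5],"travel":[[-1,0,-3],[-1,0.5,-6],[-1,0.5,-9],[-1,0.5,-11],[-1,0.5,-12]],"rotation":[[0,0,0],[0,0,0],[0,0,0],[0,0,0],[0,0,0]]}' 20
python3 - <<'E'
from h import *
np.set_printoptions(precision=4,suppress=True)
p=imaging.read_camera("wrist"); save(p,"w8")
o=readout.get_obs();print(o["position"],o["tool_rot"],o["ft_force"],o["time_s"],o["finger_gap"])
np.savez("/tmp/w8.npz",**{k:np.array(v) for k,v in p.items()},pos=o["position"],R=o["tool_rot"])
E
python3 ov.py w8 .5777 -.0162 .0585 .5775 -.0162 ov2
```

```text
time_s: 7.92
position: [0.578, -0.0163, 0.0554]
tool_rot: [[0.989, 0.008, 0.15], [-0.15, 0.008, 0.989], [0.006, -1.0, 0.009]]
ft_force: [-0.4, -0.9, 0.2]
finger_gap: 0.0589
[ 0.578  -0.0163  0.0554] [[ 0.9886  0.0075  0.1502]
 [-0.1502  0.0083  0.9886]
 [ 0.0062 -0.9999  0.0093]] [ 0.52   -0.7106 -0.4804] 7.9667 0.059069788538568715
```

View pics/ov2.png

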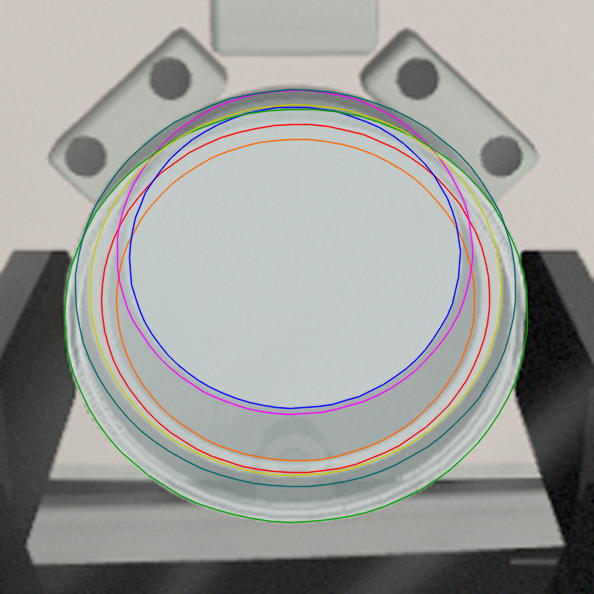

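```bash
python3 -m pendant '{"hand":[0.5,0.5,0.5,0.5,0.5],"travel":[[0,0,-1],[0,0,-2],[0,0,-3],[0,0,-3],[0,0,-3]],"rotation":[[0,0,0],[0,0,0],[0,0,0],[0,0,0],[0,0,0]]}' 20
python3 -m pendant '{"hand":[0.5,0.5,0.5,0.5,0.5],"travel":[[0,0,-0.3],[0,0,-0.6],[0,0,-0.6],[0,0,-0.6],[0,0,-0.6]],"rotation":[[0,0,0],[0,0,0],[0,0,0],[0,0,0],[0,0,0]]}' 20
```

```text
time_s: 8.38
position: [0.578, -0.0163, 0.0523]
tool_rot: [[0.989, 0.007, 0.15], [-0.15, 0.008, 0.989], [0.006, -1.0, 0.009]]
ft_force: [0.6, 0.3, -0.0]
finger_gap: 0.059
time_s: 8.8
position: [0.5781, -0.0163, 0.0518]
tool_rot: [[0.989, 0.008, 0.15], [-0.15, 0.008, 0.989], [0.006, -1.0, 0.009]]
ft_force: [0.6, -0.3, 0.6]
finger_gap: 0.0592
```

```bash
python3 -m pendant '{"hand":[0.5,0.5,0.5,0.5,0.5],"travel":[[0,0,-0.3],[0,0,-0.6],[0,0,-0.6],[0,0,-0.6],[0,0,-0.6]],"rotation":[[0,0,0],[0,0,0],[0,0,0],[0,0,0],[0,0,0]]}' 20
python3 -c "
from h import *
p=imaging.read_camera('wrist')
print(readout.get_obs()['ft_force'],readout.get_obs()['ft_torque'])"
```

```text
time_s: 9.22
position: [0.5781, -0.0163, 0.0518]
tool_rot: [[0.989, 0.008, 0.15], [-0.15, 0.008, 0.989], [0.006, -1.0, 0.009]]
ft_force: [-1.7, -0.1, 5.3]
finger_gap: 0.0587
[-0.50830671 -0.03561629  4.93367373] [ 0.02063492  0.30887464 -0.02374575]
```

```bash
python3 -m pendant '{"hand":[0.72,0.76,0.8,0.9,1],"travel":[[0,0,0.3],[0,0,0.3],[0,0,0.3],[0,0,0.3],[0,0,0.3]],"rotation":[[0,0,0],[0,0,0],[0,0,0],[0,0,0],[0,0,0]]}'
python3 - <<'E'
from h import *
np.set_printoptions(precision=4,suppress=True)
p=imaging.read_camera("wrist"); save(p,"w9")
o=readout.get_obs();print(o["position"],o["ft_force"],o["time_s"],o["finger_gap"])
np.savez("/tmp/w9.npz",**{k:np.array(v) for k,v in p.items()},pos=o["position"],R=o["tool_rot"])
E
python3 ov.py w9 .5777 -.0162 .0545 .5775 -.0162 ov3
```

```text
time_s: 9.68
position: [0.578, -0.0163, 0.0519]
tool_rot: [[0.989, 0.008, 0.15], [-0.15, 0.008, 0.989], [0.006, -1.0, 0.009]]
ft_force: [0.2, -0.2, 0.0]
finger_gap: 0.085
[ 0.578  -0.0163  0.0519] [ 0.6368  0.2445 -0.9696] 9.7333 0.08532837083737456
```

View pics/w9.png

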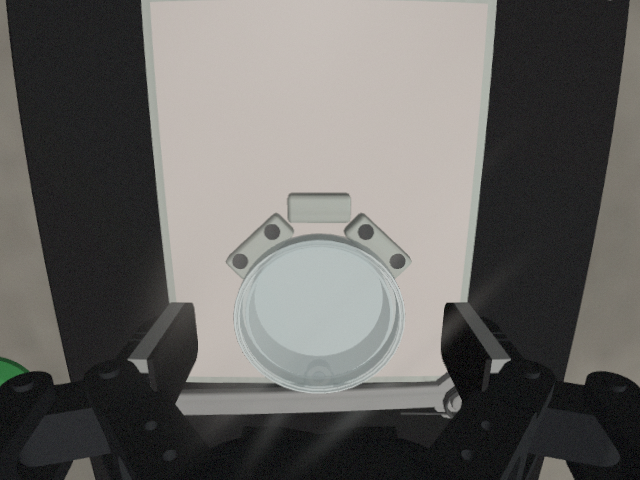

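```bash
python3 -m pendant '{"hand":[1,1,1,1,1],"travel":[[0,0,10],[0,0,35],[0,0,70],[0,0,105],[0,0,140]],"rotation":[[0,0,0],[0,0,0],[0,0,0],[0,0,0],[0,0,0]]}'
python3 - <<'E'
from h import *
np.set_printoptions(precision=4,suppress=True)
s=imaging.read_camera("side");p=imaging.read_camera("wrist");p=imaging.read_camera("wrist"); save(p,"w10")
o=readout.get_obs();print(o["position"],o["tool_rot"],o["joint_pos"],o["time_s"],p["origin"])
np.savez("/tmp/w10.npz",**{k:np.array(v) for k,v in p.items()},pos=o["position"],R=o["tool_rot"])
f=s["frame"][200:320,260:420,::-1]; im=cv2.resize(f,None,fx=5,fy=5,interpolation=cv2.INTER_CUBIC); cv2.imwrite("pics/s10c.png",im)
for d in imaging.silhouettes(p,"lid_centre"):
    m=d["region"]; ys,xs=np.nonzero(m); print(d["confidence"],xs.mean(),ys.mean(),mask_circle(p,m,.0625))
    if abs(xs.mean()-318)<30:
        mm=cv2.erode(m.astype(np.uint8),np.ones((9,9)))>0; Y,X=np.nonzero(mm)
        W=np.array([px2w(p,u,v) for u,v in zip(X[::7],Y[::7])]); A=np.c_[W[:,:2]-W[:,:2].mean(0),np.ones(len(W))]; print("plane",np.linalg.lstsq(A,W[:,2],rcond=None)[0],W[:,2].std())
E
```

```text
time_s: 10.15
position: [0.5776, -0.0164, 0.1939]
tool_rot: [[0.989, 0.007, 0.15], [-0.15, 0.008, 0.989], [0.006, -1.0, 0.009]]
ft_force: [1.2, -0.0, -0.4]
finger_gap: 0.0852
[ 0.5805 -0.0163  0.1958] [[ 0.9885  0.0154  0.1503]
 [-0.1505  0.0086  0.9886]
 [ 0.0139 -0.9998  0.0108]] [-0.0528  0.4493  0.0097  1.981  -0.0189  0.6956  1.3901] 10.3 [ 0.5086 -0.0069  0.3407]
0.86 609.9680751173709 8.773708920187794 (array([0.4723, 0.1897]), np.float64(0.015102747893305051), np.float64(0.005637589992754466))
0.71 315.13623046875 205.11735026041666 (array([ 0.5771, -0.0165]), np.float64(0.030043793487510344), np.float64(0.00032851999191276876))
plane [-0.6329  0.0826  0.0655] 0.023605544617824933
```

View pics/w10.png

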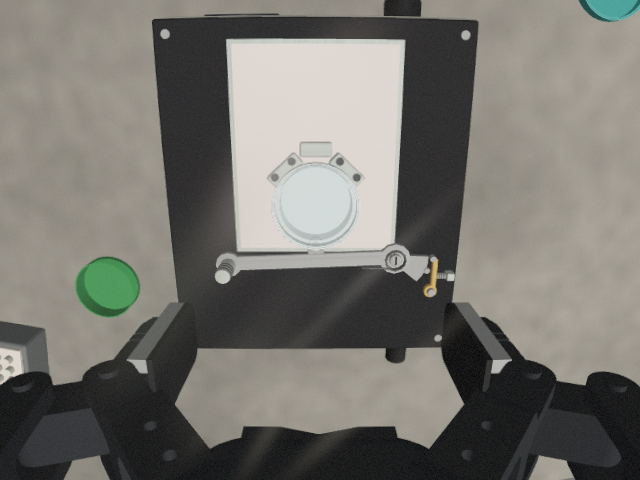

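View pics/s10c.png

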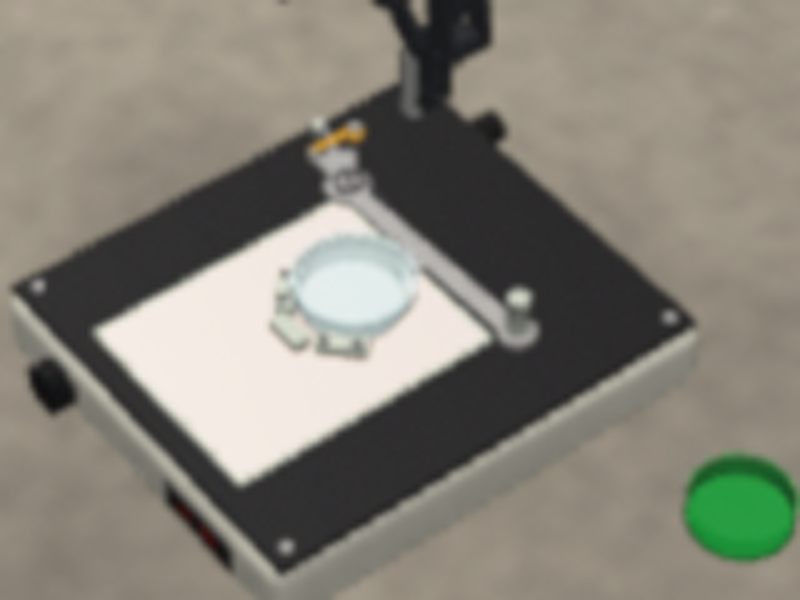

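```bash
python3 - <<'E'
from h import *
np.set_printoptions(precision=4,suppress=True)
p=dict(np.load("/tmp/w10.npz",allow_pickle=True)); p["k1"]=float(p["k1"])
print(px2w(p,222.5,277.5,.074), w2px(p,[.6150,-.087,.074]), px2w(p,396,260,.056))
S=[px2w(p,165,34,.046),px2w(p,466,35,.046),px2w(p,437.5,338,.046)]; print(S)
a=S[1]-S[0]; b=S[2]-S[1]; print(np.degrees(np.arctan2(-a[0],a[1])),np.degrees(np.arctan2(b[1],b[0])))
E
python3 -m pendant '{"hand":[1,1,1,1,1],"travel":[[5,-10,0],[12,-25,0],[18,-40,0],[24,-55,0],[30,-66,0]],"rotation":[[0,0,-0.11],[0,0,-0.22],[0,0,-0.33],[0,0,-0.44],[0,0,-0.55]]}'
python3 -m pendant '{"hand":[1,0.8,0.7,0.6,0.6],"travel":[[0,0,0],[0,0,-10],[0,0,-20],[0,0,-30],[0,0,-30]],"rotation":[[0,0,-0.11],[0,0,-0.22],[0,0,-0.33],[0,0,-0.44],[0,0,-0.55]]}'
```

```text
[ 0.6139 -0.0865  0.074 ] [222.1461 279.0161] [0.627  0.0351 0.056 ]
[array([ 0.4512, -0.0961,  0.046 ]), array([0.4812, 0.0986, 0.046 ]), array([0.7038, 0.0638, 0.046 ])]
-8.760043723401916 -8.89559269140095
time_s: 10.77
position: [0.6074, -0.0839, 0.1922]
tool_rot: [[0.76, 0.01, 0.65], [-0.65, 0.001, 0.76], [0.007, -1.0, 0.007]]
ft_force: [-1.1, -1.0, -0.3]
finger_gap: 0.0851
time_s: 11.18
position: [0.6045, -0.0834, 0.1585]
tool_rot: [[0.303, 0.002, 0.953], [-0.953, -0.004, 0.303], [0.004, -1.0, 0.0]]
ft_force: [-1.0, 1.0, 0.4]
finger_gap: 0.0511
```

```bash
python3 -m pendant '{"hand":[0.6,0.6,0.6,0.6,0.6],"travel":[[3,-1,0],[6,-2,0],[10,-3,0],[10,-3,0],[10,-3,0]],"rotation":[[0,0,-0.11],[0,0,-0.22],[0,0,-0.33],[0,0,-0.44],[0,0,-0.46]]}'
python3 - <<'E'
from h import *
np.set_printoptions(precision=4,suppress=True)
s=imaging.read_camera("side");p=imaging.read_camera("wrist");p=imaging.read_camera("wrist"); save(p,"w11")
o=readout.get_obs();print(o["position"],o["tool_rot"],o["joint_pos"],o["time_s"],p["origin"],w2px(p,[.6145,-.0867,.074]))
np.savez("/tmp/w11.npz",**{k:np.array(v) for k,v in p.items()},pos=o["position"],R=o["tool_rot"])
E
```

```text
time_s: 11.6
position: [0.6133, -0.0861, 0.1567]
tool_rot: [[-0.154, -0.004, 0.988], [-0.988, -0.005, -0.154], [0.006, -1.0, -0.003]]
ft_force: [0.5, 0.3, -1.0]
finger_gap: 0.0511
[ 0.6135 -0.0862  0.1575] [[-0.1493 -0.0027  0.9888]
 [-0.9888 -0.0046 -0.1493]
 [ 0.0049 -1.     -0.002 ]] [-0.2429  0.5896  0.4439  1.9239 -0.3671  0.7103  0.2678] 11.75 [ 0.6245 -0.0146  0.3003] [321.1325 241.3084]
```

View pics/w11.png

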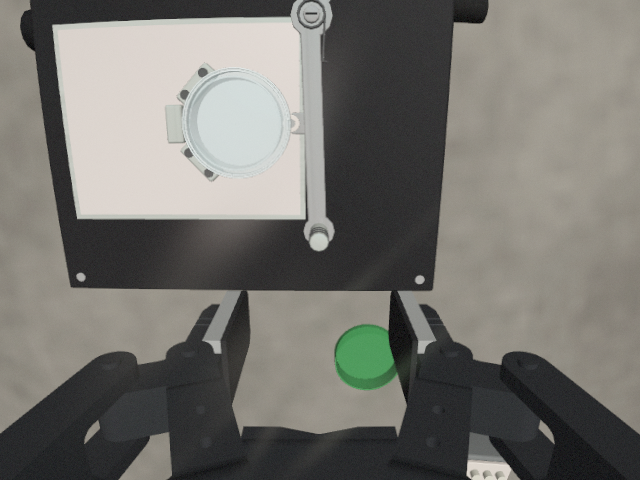

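```bash
python3 -m pendant '{"hand":[0.6,0.6,0.6,0.5,0.5],"travel":[[1,0,-35],[1,-0.5,-65],[1,-0.5,-90],[1,-0.5,-97],[1,-0.5,-98]],"rotation":[[0,0,0],[0,0,0],[0,0,0],[0,0,0],[0,0,0]]}' 20
python3 - <<'E'
from h import *
np.set_printoptions(precision=4,suppress=True)
p=imaging.read_camera("wrist"); save(p,"w12")
o=readout.get_obs();print(o["position"],o["tool_rot"],o["ft_force"],o["time_s"])
E
```

```text
time_s: 12.17
position: [0.6126, -0.0865, 0.0575]
tool_rot: [[-0.148, -0.007, 0.989], [-0.989, -0.004, -0.148], [0.005, -1.0, -0.007]]
ft_force: [0.2, 0.6, 0.3]
finger_gap: 0.0426
[ 0.6139 -0.0868  0.0589] [[-0.1487 -0.0044  0.9889]
 [-0.9889 -0.0043 -0.1488]
 [ 0.0049 -1.     -0.0037]] [-0.3566 -0.3526 -0.5061] 12.2167
```

View pics/w12.png

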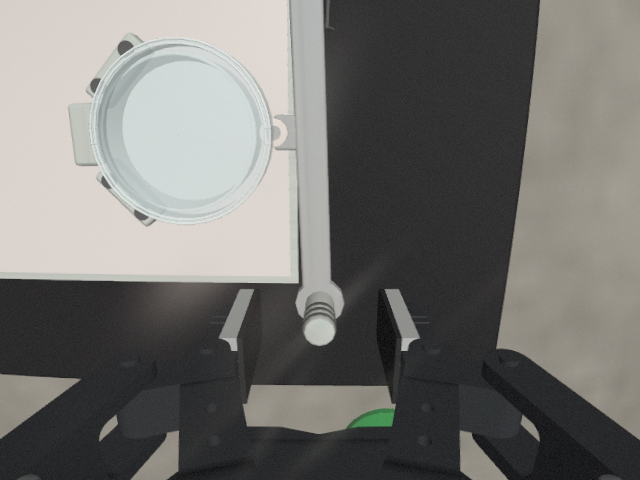

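```bash
python3 -m pendant '{"hand":[0.35,0.2,0.1,0.05,0.05],"travel":[[0,0,0],[0,0,0],[0,0,0],[0,0,0],[0,0,0]],"rotation":[[0,0,0],[0,0,0],[0,0,0],[0,0,0],[0,0,0]]}' 25
python3 - <<'E'
from h import *
np.set_printoptions(precision=4,suppress=True)
p=imaging.read_camera("wrist"); save(p,"w13")
o=readout.get_obs();print(o["position"],o["tool_rot"],o["ft_force"],o["time_s"],o["finger_gap"])
a=np.radians(-8.8); R0=np.array([[np.cos(a),-np.sin(a)],[np.sin(a),np.cos(a)]])
q0=R0@np.array([6,-122.])
for t in [.1,.2,.3,.4,.5,.53,.55]:
    R=np.array([[np.cos(t),-np.sin(t)],[np.sin(t),np.cos(t)]]); print(t,R@q0-q0)
E
```

```text
time_s: 12.63
position: [0.6138, -0.0871, 0.0602]
tool_rot: [[-0.149, -0.004, 0.989], [-0.989, -0.004, -0.149], [0.005, -1.0, -0.003]]
ft_force: [-1.1, 0.1, 6.5]
finger_gap: 0.0097
[ 0.6139 -0.0871  0.0602] [[-0.1488 -0.0038  0.9889]
 [-0.9889 -0.0041 -0.1488]
 [ 0.0047 -1.     -0.0032]] [-2.868  -0.1265  6.0454] 12.6833 0.009299915851793175
0.1 [12.1916 -0.6645]
0.2 [24.3886 -0.1085]
0.3 [36.4691  1.6624]
0.4 [48.3125  4.6304]
0.5 [59.8004  8.7661]
0.53 [63.1602 10.2285]
0.55 [65.3751 11.2592]
```

View pics/w13.png

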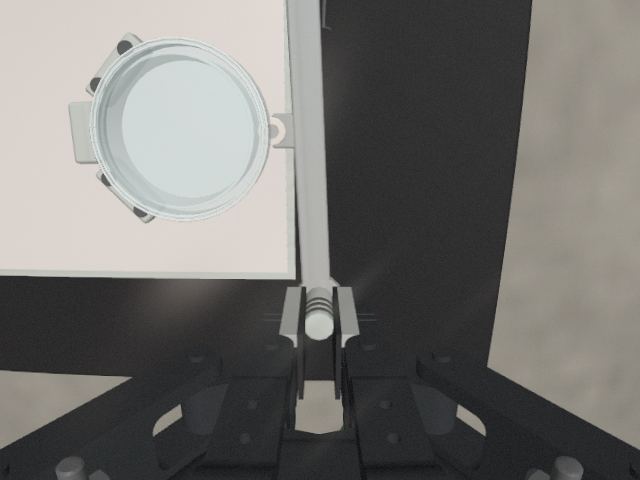

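```bash
python3 -m pendant '{"hand":[0.05,0.05,0.05,0.05,0.05],"travel":[[6,-0.5,1],[12,-0.7,1],[18,-0.5,1],[24,0,1],[24,0,1]],"rotation":[[0,0,0.05],[0,0,0.1],[0,0,0.15],[0,0,0.2],[0,0,0.2]]}' 25
python3 - <<'E'
from h import *
np.set_printoptions(precision=4,suppress=True)
p=imaging.read_camera("wrist"); save(p,"w14")
o=readout.get_obs();print(o["position"],o["tool_rot"],o["ft_force"],o["time_s"],o["finger_gap"])
E
```

```text
time_s: 13.1
position: [0.6369, -0.0874, 0.0608]
tool_rot: [[0.052, -0.005, 0.999], [-0.999, -0.005, 0.051], [0.005, -1.0, -0.006]]
ft_force: [-3.8, -1.5, -1.6]
finger_gap: 0.0093
[ 0.6362 -0.0874  0.0607] [[ 0.0493 -0.0061  0.9988]
 [-0.9988 -0.0047  0.0493]
 [ 0.0044 -1.     -0.0063]] [-4.3784 -0.0787 -1.8446] 13.15 0.009500042797130796
```

View pics/w14.png

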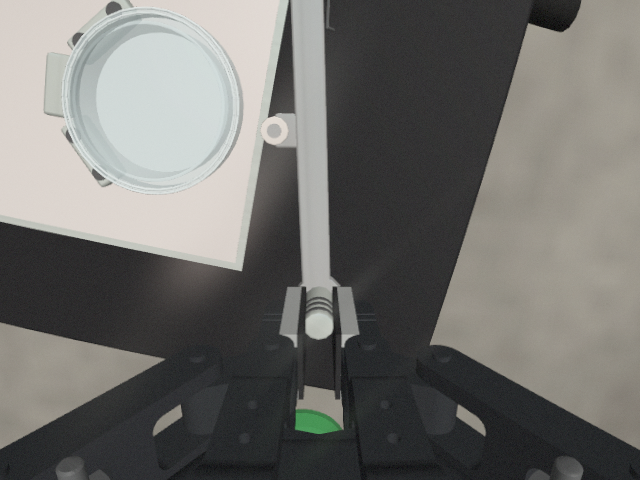

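```bash
python3 -m pendant '{"hand":[0.05,0.05,0.05,0.05,0.05],"travel":[[6,0.5,0],[13,1.5,0],[20,3,0],[26,5,0],[32,7,0]],"rotation":[[0,0,0.05],[0,0,0.1],[0,0,0.15],[0,0,0.2],[0,0,0.25]]}' 25
python3 -c "
from h import *
p=imaging.read_camera('wrist'); o=readout.get_obs(); print(o['position'],o['ft_force'])"
```

```text
time_s: 13.57
position: [0.6656, -0.0816, 0.0606]
tool_rot: [[0.295, -0.009, 0.955], [-0.956, -0.007, 0.295], [0.004, -1.0, -0.011]]
ft_force: [-5.2, -0.8, 1.0]
finger_gap: 0.0095
[ 0.66746381 -0.08090173  0.06070613] [-3.44885239 -3.65612591 -0.53657407]
```

```bash
python3 -m pendant '{"hand":[0.05,0.05,0.05,0.05,0.05],"travel":[[5,2,0],[10,4,0],[14,6,0],[14,6,0],[14,6,0]],"rotation":[[0,0,0.04],[0,0,0.08],[0,0,0.12],[0,0,0.12],[0,0,0.12]]}' 25
python3 - <<'E'
from h import *
np.set_printoptions(precision=4,suppress=True)
t=imaging.read_camera("top");s=imaging.read_camera("side");p=imaging.read_camera("wrist"); save(p,"w15")
o=readout.get_obs();print(o["position"],o["tool_rot"],o["ft_force"],o["time_s"],o["finger_gap"])
cv2.imwrite("pics/t15.png",cv2.resize(t["frame"][160:300,150:380,::-1],None,fx=3.4,fy=3.4,interpolation=cv2.INTER_CUBIC))
f=s["frame"][200:320,260:420,::-1]; im=cv2.resize(f,None,fx=5,fy=5,interpolation=cv2.INTER_CUBIC); cv2.imwrite("pics/s15c.png",im)
piv=np.array([.6275,.0348]); d=np.array(o["position"])[:2]-piv; print(np.hypot(*d),np.arctan2(d[1],d[0])-np.radians(-8.8)-np.arctan2(-122,6))
for d in imaging.silhouettes(p,"lid_centre"):
    m=d["region"]; print(d["confidence"],mask_circle(p,m,.0625))
E
```

```text
time_s: 14.03
position: [0.6786, -0.0764, 0.0605]
tool_rot: [[0.406, -0.011, 0.914], [-0.914, -0.008, 0.406], [0.003, -1.0, -0.013]]
ft_force: [-5.9, -2.3, 2.4]
finger_gap: 0.0092
[ 0.6784 -0.0765  0.0606] [[ 0.4058 -0.011   0.9139]
 [-0.9139 -0.0083  0.4058]
 [ 0.0032 -0.9999 -0.0134]] [-5.8593 -2.3936  1.4548] 14.1833 0.009483501399941974
0.12240671680741089 0.533407978211714
0.59 (array([ 0.5802, -0.0216]), np.float64(0.02691084391401037), np.float64(0.004679817673324161))
```

View pics/w15.png

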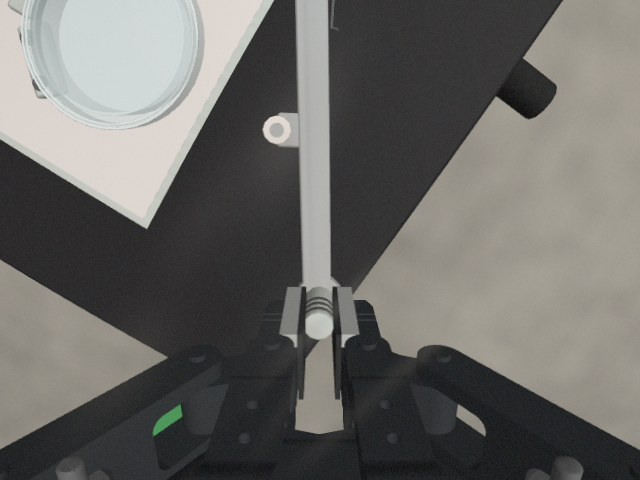

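View pics/s15c.png

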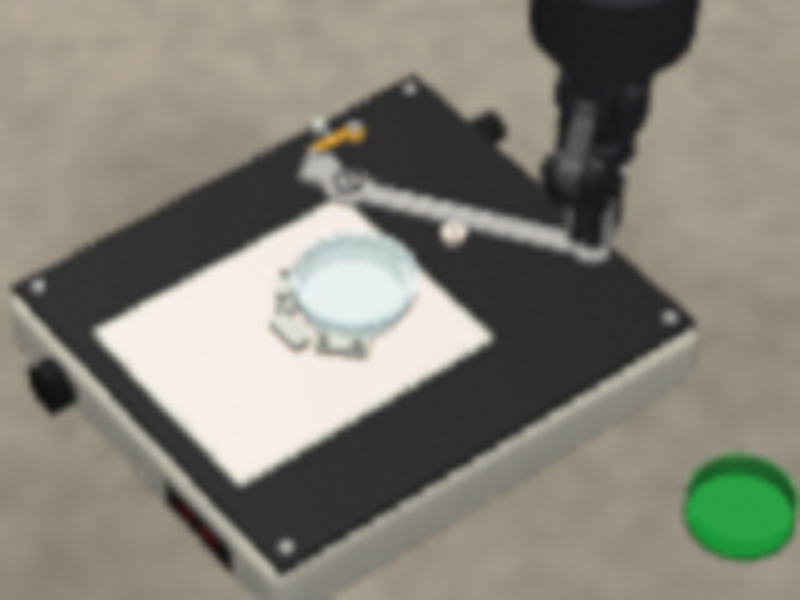

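```bash
python3 -m pendant '{"hand":[0.05,0.05,0.05,0.05,0.05],"travel":[[1,0.5,0],[2,1,0],[2,1,0],[2,1,0],[2,1,0]],"rotation":[[0,0,0],[0,0,0],[0,0,0],[0,0,0],[0,0,0]]}' 25
python3 - <<'E'
from h import *
o=readout.get_obs();print(o["position"],o["ft_force"],o["finger_gap"])
piv=np.array([.6275,.0348]); d=np.array(o["position"])[:2]-piv; print(np.arctan2(d[1],d[0])-np.radians(-8.8)-np.arctan2(-122,6))
finish_job()
E
```

```text
time_s: 14.65
position: [0.6775, -0.0769, 0.0605]
tool_rot: [[0.402, -0.016, 0.915], [-0.915, -0.009, 0.402], [0.002, -1.0, -0.018]]
ft_force: [-5.3, -1.8, 2.8]
finger_gap: 0.0095
[ 0.67746248 -0.07689952  0.06054393] [-5.31275468 -1.82833549  2.75709585] 0.009477755421442604
0.525049284592211
the job is handed in; nothing more can be done
```

The lid is seated and released on the dish, and the clamp arm was held pushed back past the click when I handed the job in at about 14.7 s. No verdict was reported.

- **Lid:** I picked the clear lid off the bench, lined it up over the dish with the wrist camera and lowered it to about 5 N of contact. That contact came at the height worked out for full seating. After I let go, a circle fit on the wrist picture gave a 30.0 mm radius at the seated height, 0.6 mm from the dish centre.
- **Level check that failed:** A depth plane fit over the lid came out meaningless, probably because the lid is clear. That it sits level rests on the contact height, the circle fit and the pictures.
- **Clamp:** I gripped the thumb post and swung it along its arc. The grip position puts the arm at about 0.53 rad, past the 0.47 click and short of the 0.65 stop. The wrist read about 5.6 N sideways at hand-in, a little under the roughly 7 N spring load expected at that angle.
- **Last nudge:** A final push of 2 mm did not move the arm further. It read 0.525 rad afterwards, down from 0.533 rad.
- **Scene:** The last side picture showed the covered dish still in its V jaw, with the roller clear of it. I touched nothing else on the bench. The final lid fit from the wrist camera was unreliable because the lid was only partly in view.

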